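Draw a fuel-cell plate out of its holder and lay it on the assembly stand

TASK

Press down gently on the exposed part of the dark graphite plate in the blue-railed holder and draw it towards the open front until it rests against the front stop. Then pick it up by its two long sides and lay it down, same face up, flat on the white pedestal of the assembly stand between the brass posts, and let go. The plate is brittle, so do not press hard on it or drop it, and leave the other things on the bench where they are.

Things in the scene. Friction and masses are not known exactly. Their poses are not given: they have to be found in the camera images.
- flow_plate: dark graphite plate with a grey serpentine on its top: 90 (x) by 60 (y) by 7 mm thick, about 0.15 kg. Origin: centre of its underside, z up. It starts in the holder, x along the holder's x, its rear end under the bridge and held down there by a spring pad of about 6 N. Fingertips pressed on it with some 13 to 25 N carry it along; a lighter touch slips; over 60 N breaks it in the holder
- holder: fixed plate holder, 210 mm long, bed 22 mm high; origin: centre of its footprint at worktop height, z up. Its -x points to its open front, the way the plate is drawn. Plate origin at x = +42 to +52 mm at the start, -56 mm when against the front stop. In front of x = -20 mm the bed is a tongue only 36 mm wide: the plate's long sides overhang it and fingers can pass down beside it
- holder_rails (a point): front end of the two blue side rails, midway between them at the height of their tops (32 mm over the worktop, 3 mm above the plate's top). The rails run from here 120 mm back along the holder's +x, with 64 mm between them for the 60 mm wide plate; axes as the holder's
- holder_bridge (a point): middle of the upper front edge of the blue bridge over the rear end of the holder, 51 mm over the worktop; the bridge runs 44 mm back from here along the holder's +x, with a black spring cap on top up to 65 mm high. The plate is exposed in front of this edge; axes as the holder's
- holder_stop (a point): front stop: foot of the inner face of the blue lip across the front end of the bed, 22 mm over the worktop; the lip stands 4.5 mm higher than the bed. The plate's front end comes to rest here; axes as the holder's. Tall equipment with pipework (0.4 m high) stands behind the work at world x over 0.52 m, y over -0.11 m: come in from the robot's side
- stand: fixed cell assembly stand, 126 by 94 mm; origin: centre of its footprint at worktop height, z up. White pedestal 90 mm (x) by 40 mm (y), top 22 mm high; a grey crossbar with its top 16 mm high across each end (29 to 63 mm from the centre along x, full width). Between the crossbars, beside the pedestal's middle 58 mm, fingers can go down on both sides
- stand_bed (a point): centre of the pedestal's top, 22 mm over the worktop, where the plate's origin belongs, plate x along this x, either way round. Six brass posts, 8 mm thick, tops 12 mm above this point, at (x, y) = (+-53, 0) and (+-38, +-38) mm leave 4 mm of play on each side of the plate; axes as the stand's
- parts_tray: small grey divided tray, loose bystander at the left of the front edge, 77 x 126 x 26 mm, origin at the centre of its underside; leave it there
Mind the look-alikes: they are no part of the job. There is more than one size of the flow_plate; the job needs the larger.

How it is judged:
By the outcome, as a careful person would: the job done as asked, in the order asked, and still so for the second after the job is handed in, with the robot touching nothing.
It also fails if it takes over 72 s, if anything falls off the work surface, if the arm or the gripper's body presses on something with over 40 N, if the wrist force passes 120 N, or if a joint passes its speed limit or range.

ROBOT

A 6-joint arm with a two-finger parallel gripper is mounted at the origin on a cart in front of the work surface, level with it; the furniture and walls round the work are solid. World frame = base frame: x ahead of the robot, y to its left, z up, the work surface at z = 0. Lengths are in mm, angles in rad, forces in N, time in s.
With the tool pointing down it reaches from about 275 to 750 mm from the base axis. Payload 10.2 kg.
Tool frame: the origin (TCP) lies at the very end of the fingers, on their centre line; the grasp point (between the pads) lies 19 mm behind it; x points along the fingers, y is the direction in which the jaws open and shut, and the axes are right-handed (so a half turn about x gives the same grasp; the last joint's range is limited). The gripper opens to 85 mm and grips with 20 to 120 N. Pads are 22 mm wide; open, the fingers measure 114 mm over their backs; the gripper's body (76 mm by 85 mm) begins 54 mm behind the grasp point. The pads swing forward as they close: fully open they stand 13 mm farther back than shut.
Start: joints at [-1.388, 0.313, 1.498, -0, 1.331, -0.223], TCP at [207.234, -482.375, 231.294] pointing down, gripper open.
Joint ranges: [-2.94, 2.94], [-0.97, 2.17], [0.19, 2.56], [-1.23, 4.37], [0.02, 3.11], [-2.88, 2.88]. Speed limits (rad/s): [2.39, 2.39, 3.01, 3.14, 3.14, 3.14].

INTERFACE

Orientations are given as a unit quaternion [w, x, y, z].
In Python, from rig import ctrl, viewer, order gives the robot as it stands. The module is installed in compiled form; this text tells all that it offers.
- The arm moves only by the tool carry_out, never from a script. Its argument "deltas" is a list of rows, each a list of 7 numbers: the gripper command: -1 is fully open, 1 is shut, values between are in proportion, then the shift along the tool's x, y, z in mm, then the turn, a rotation vector about the tool's x, y, z in degrees. A call has exactly 5 rows; each row is the pose to reach, as a shift and turn from the pose commanded when the call began, along the tool's axes at that moment; what a row does not reach only later rows make up. A row lasts 1/8 s, in which the tool goes at most 62.5 mm and 10.7 degrees, less where a joint would pass 70% of its speed; a pose out of reach is approached as far as the arm can. A call with a gripper value outside its range is refused whole. The fingers move at their own pace and stop on an object; "newtons" is the grip in N (left out, the last holds). Time passes only in rows, so rows that repeat a pose let the fingers close, or fill a call up. It gives the time, the measured TCP pose, the force and the opening at its end, in the units of the state.
- ctrl.sense(): the state, without advancing time (a new reading comes with each control period).
- viewer.capture(name): name is "scene" or "top"; returns the picture (480x640x3 uint8, red, green, blue); there is no depth.
- viewer.calibration(name): a dict with "fx", "fy", "cx", "cy" (pixels), "xyz" and "attitude" of the camera in the world. Camera axes: x right, y down, z forward; pixel columns grow to the right and rows downward; lengths in mm; the calibration is good to about 2 mm. A picture is of the moment at which its call begins. calibration takes no time and is no camera call.
- order.finish_job(): hands the job in, once; it reports no verdict.
The state is a dict: "time_s": time; "joints": joint angles; "dq": joint speeds; "tau": joint torques, N m; "eef_pos": TCP position; "ee_rot": TCP orientation; "force": force on the tool from outside, world axes, zero at the start; "wrist_torque": the same for the moment, N m; "grip_width": opening from 0.0 (shut) to 1.0 (fully open).
Only numpy, scipy, OpenCV 4.12 (cv2) and the standard library are available. Lean on these libraries where they do the work, as an engineer would, in place of code of your own. Each camera call takes 0.05 s, during which the arm holds its last target. There are 200 camera calls.

## Working session

There is one attempt and no reset: what is moved stays moved. The work goes in short steps, Python scripts to look and compute and a tool call to move; the robot and the scene stay as the last step left them, time stands still between calls to the robot, and variables do not carry over. Pictures are saved under pics/ and viewed, about 8 in all and at most 12, crops included, and the job is handed in when it is done.

Besides the shell and the picture viewer there is one more tool, called after "Request:" as name(argument=value, ...), one argument or row to a line, values as JSON. carry_out: Moves the arm, as the interface text tells. Its arguments: {"type":"object","properties":{"deltas":{"type":"array"},"newtons":{"type":"number"}},"required":["deltas"]}

```bash
mkdir -p pics
python3 - <<'E'
from rig import ctrl, viewer
import cv2
for n in("scene","top"):
    im=viewer.capture(n); cv2.imwrite(f"pics/{n}0.png",im[:,:,::-1]); print(n,viewer.calibration(n))
print(ctrl.sense())
E
```

```text
scene {'fx': 506.2732121528522, 'fy': 506.2732121528522, 'cx': 325.26946657739194, 'cy': 237.20260285137437, 'xyz': array([-455.82941315,  343.57849164, 1095.71692976]), 'attitude': array([ 0.19722991, -0.49085812,  0.78981071, -0.31041539])}
top {'fx': 507.6249508073586, 'fy': 507.6249508073586, 'cx': 311.727271747057, 'cy': 237.66482194773022, 'xyz': array([ 195.71150836, -143.02472329, 1374.30075445]), 'attitude': array([-0.07361394,  0.71120209, -0.69730027,  0.05044707])}
{'time_s': 0.1, 'joints': array([-1.38838751e+00,  3.13394446e-01,  1.49835231e+00,  1.20730512e-05,
        1.33101759e+00, -2.23371619e-01]), 'dq': array([-0.00079446,  0.00010039, -0.00118346, -0.0014936 ,  0.00049267,
       -0.00029576]), 'tau': array([ 2.23590236e-03, -4.12898827e+01, -2.60141319e+01, -1.90261126e-04,
        3.10363692e-03,  7.88617513e-06]), 'eef_pos': array([ 207.19887803, -482.13272053,  230.79541564]), 'ee_rot': array([ 0.14206769,  0.69261552,  0.14289586, -0.69259027]), 'force': array([0.06975828, 0.1021814 , 1.02268071]), 'wrist_torque': array([-0.02957655,  0.03668262, -0.05445665]), 'grip_width': 0.9999858311915961}
```

View pics/scene0.png

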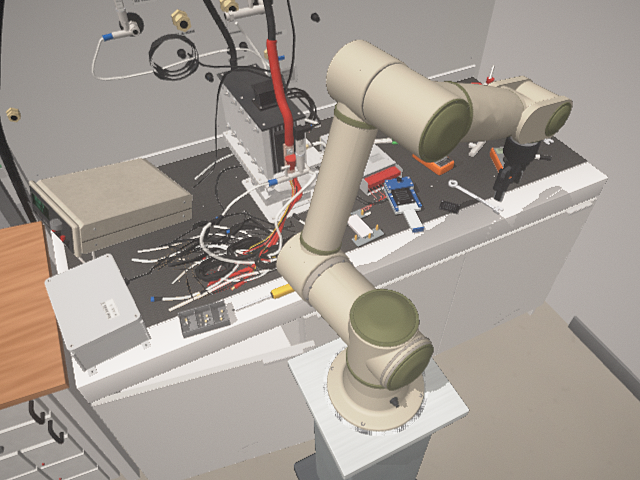

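View pics/top0.png

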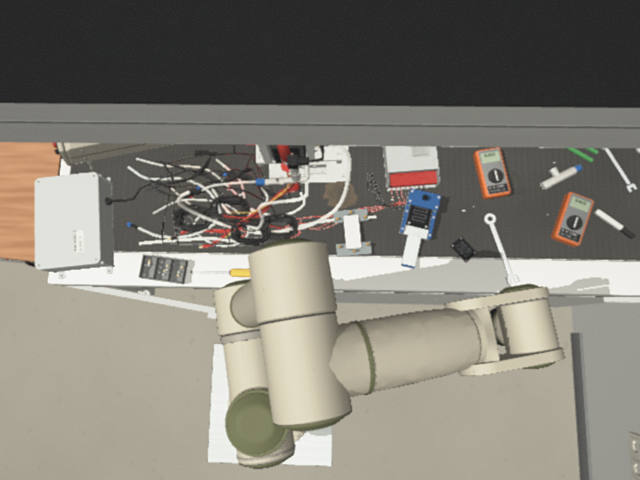

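The scene view shows the holder (blue) at about (403,200) and the stand at about (363,230). In the top view they are at about (418,228) and (352,232). I'll zoom in on both.

```bash
cat > h.py <<'E'
import numpy as np, cv2
from rig import viewer
from scipy.spatial.transform import Rotation as R
def cam(n):
    c=viewer.calibration(n); q=c["attitude"]
    return c, R.from_quat([q[1],q[2],q[3],q[0]]).as_matrix()
def ray(n,uv,z):
    c,M=cam(n); uv=np.atleast_2d(np.array(uv,float))
    d=np.c_[(uv[:,0]-c["cx"])/c["fx"],(uv[:,1]-c["cy"])/c["fy"],np.ones(len(uv))]@M.T
    return c["xyz"]+d*((z-c["xyz"][2])/d[:,2])[:,None]
def proj(n,P):
    c,M=cam(n); p=(np.atleast_2d(P)-c["xyz"])@M
    return np.c_[c["cx"]+c["fx"]*p[:,0]/p[:,2],c["cy"]+c["fy"]*p[:,1]/p[:,2]]
def crop(im,x0,y0,x1,y1,k):
    o=cv2.resize(im[y0:y1,x0:x1],None,fx=k,fy=k,interpolation=cv2.INTER_CUBIC)
    for x in range(-(-x0//10)*10,x1,10): cv2.putText(o,str(x),((x-x0)*k,8),0,.3,(0,0,255),1); cv2.line(o,((x-x0)*k,10),((x-x0)*k,16),(0,0,255),1)
    for y in range(-(-y0//10)*10,y1,10): cv2.putText(o,str(y),(0,(y-y0)*k+4),0,.3,(0,0,255),1)
    return o
E
python3 - <<'E'
from h import *
t=cv2.imread("pics/top0.png"); s=cv2.imread("pics/scene0.png")
cv2.imwrite("pics/c0.png",np.hstack([crop(t,330,185,445,275,6)]))
cv2.imwrite("pics/c1.png",crop(s,340,165,440,250,7))
# blue mask
for n,im in(("top",t),("scene",s)):
    hsv=cv2.cvtColor(im,cv2.COLOR_BGR2HSV); m=cv2.inRange(hsv,(100,110,50),(125,255,255))
    k,l,st,ce=cv2.connectedComponentsWithStats(m)
    for i in range(1,k):
        if st[i,4]>25: print(n,st[i],ce[i].round(1))
print(proj("top",[[400,-200,0],[500,-200,0],[400,-300,0]]))
E
```

```text
top [576 165   6   6  26] [578.5 167.4]
top [256 178   8   8  52] [259.3 181.4]
top [408 190  32  20 421] [423.8 199.4]
top [401 213   7  14  42] [404.1 219.4]
top [429 219   6  15  56] [431.3 225.9]
scene [103  33  10   7  47] [107.3  36.3]
scene [385 177  28  13 193] [398.6 183.1]
scene [268 179   9   7  41] [272.3 181.7]
scene [412 193  10  14  43] [416.3 199.3]
scene [388 194   9  13  34] [392.2 200. ]
[[349.81327097 252.47341541]
 [350.15211391 216.68523633]
 [386.59502532 253.1235772 ]]
```

View pics/c0.png

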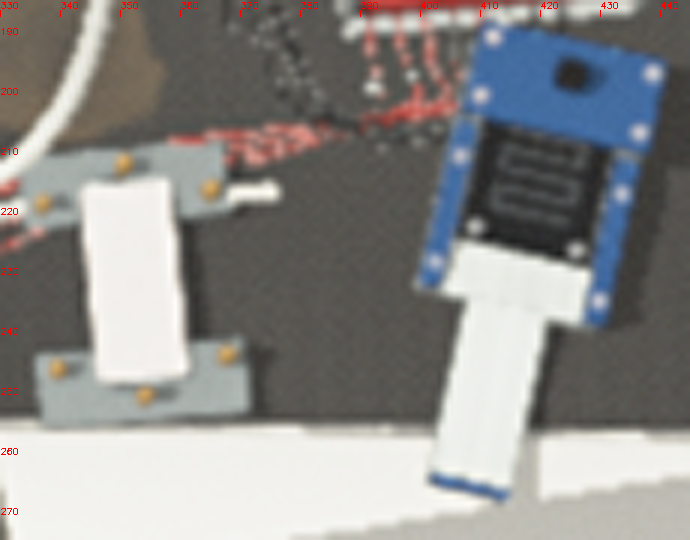

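View pics/c1.png

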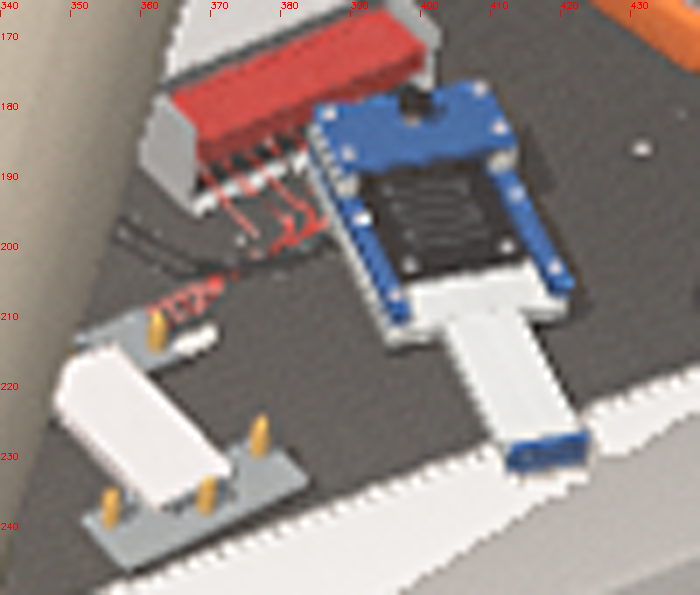

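Top crop: rail front ends are at about (399–403,233) and (426–431,238). The bridge front edge runs from (408,204) to (436,210), and the lip from (402,265) to (414,268). The posts are clear gold blobs and the plate is still in the holder. Next I'll convert these to positions.

Run:
```python
from h import *
np.set_printoptions(precision=1,suppress=True)
f=lambda p,k,x0,y0:(np.array(p,float)+.5)/k-.5+[x0,y0]
T=lambda p:f(p,6,330,185); S=lambda p:f(p,7,340,165)
# stand posts by gold mask
model=dict(a=(53,0),b=(38,38),c=(38,-38),d=(-53,0),e=(-38,38),f=(-38,-38))
tp=T([(124,162),(42,202),(210,188),(145,396),(57,369),(228,354)])
for n,fn,box,k in(("top","pics/top0.png",(330,200,380,260),6),("scene","pics/scene0.png",(345,200,385,245),7)):
    im=cv2.imread(fn); h=cv2.cvtColor(im,cv2.COLOR_BGR2HSV); x0,y0,x1,y1=box
    m=cv2.inRange(h,(8,90,90),(26,255,255)); q=np.zeros_like(m); q[y0:y1,x0:x1]=m[y0:y1,x0:x1]
    kk,l,st,ce=cv2.connectedComponentsWithStats(q)
    print(n,[(ce[i],st[i]) for i in range(1,kk) if st[i,4]>1])
P=ray("top",tp,32)[:,:2]; A=np.array(list(model.values()),float)
# rigid fit: order in image top = far (+x world), left=+y
def fit(A,B):
    a=A-A.mean(0);b=B-B.mean(0);H=a.T@b; th=np.arctan2(H[0,1]-H[1,0],H[0,0]+H[1,1]); c,s=np.cos(th),np.sin(th)
    M=np.array([[c,-s],[s,c]]); t=B.mean(0)-M@A.mean(0); return np.degrees(th),t,B-(A@M.T+t)
th,t,r=fit(A,P); print("stand",th,t,"\n",r)
S4=ray("scene",S([(157,312),(207,478),(111,488),(260,416)]),34)[:,:2]
print("stand scene",fit(A[[0,3,4,5]],S4))
# holder
rf=ray("top",T([(415,285),(443,293),(580,316),(608,326)]),32)[:,:2]
br=ray("top",T([(470,117),(640,153)]),51)[:,:2]
lip=ray("top",T([(430,478),(508,493)]),26.5)[:,:2]
print("rails",rf,rf.mean(0),"bridge",br,br.mean(0),"lip",lip,lip.mean(0))
pf=ray("top",T([(463,238),(591,267)]),29)[:,:2]; print("platefront",pf,pf.mean(0))
ls=ray("scene",S([(508,447),(588,432)]),26.5)[:,:2]; print("lip scene",ls,ls.mean(0))
rs=ray("scene",S([(385,318),(410,318),(553,290),(573,288)]),32)[:,:2]; print("rails scene",rs,rs.mean(0))
```

```text
top [(array([350.4, 211.8]), array([350, 211,   2,   3,   5], dtype=int32)), (array([364.8, 216.2]), array([364, 215,   3,   3,   6], dtype=int32)), (array([336.5, 218.5]), array([336, 218,   2,   2,   4], dtype=int32)), (array([367.5, 243.5]), array([367, 243,   2,   2,   4], dtype=int32)), (array([339.2, 246. ]), array([339, 245,   2,   3,   4], dtype=int32)), (array([353.8, 250.4]), array([353, 250,   3,   2,   5], dtype=int32))]
scene [(array([362. , 211.8]), array([361, 209,   3,   6,  14], dtype=int32)), (array([376.7, 226.8]), array([376, 224,   3,   6,  12], dtype=int32)), (array([369.1, 235.1]), array([368, 233,   3,   5,  12], dtype=int32)), (array([355.4, 236.9]), array([354, 235,   3,   5,  11], dtype=int32))]
stand 5.83576261100833 [ 453.9 -203.9] 
 [[ 0.4 -0.3]
 [ 0.2  0.1]
 [ 0.1  0.3]
 [-0.6  0.2]
 [-0.2  0.1]
 [ 0.1 -0.3]]
stand scene (np.float64(-11.177345839848268), array([ 451.2, -220.5]), array([[-7. , -8.4],
       [ 0.8,  0.7],
       [-8.6,  4.6],
       [14.9,  3.2]]))
rails [[ 452.8 -328.9]
 [ 449.3 -341.3]
 [ 439.9 -401.9]
 [ 435.6 -414.1]] [ 444.4 -371.6] bridge [[ 525.5 -351.2]
 [ 510.2 -425.8]] [ 517.8 -388.5] lip [[ 366.9 -335.7]
 [ 360.8 -369.9]] [ 363.8 -352.8]
platefront [[ 475.1 -350.9]
 [ 462.8 -407.7]] [ 469.  -379.3]
lip scene [[ 365.3 -335.3]
 [ 357.8 -370.3]] [ 361.6 -352.8]
rails scene [[ 450.6 -326.7]
 [ 445.8 -336.4]
 [ 433.  -401.4]
 [ 430.2 -409.9]] [ 439.9 -368.6]
```

Run:
```python
from h import *
np.set_printoptions(precision=1,suppress=True)
im=np.mean([viewer.capture("top").astype(float) for _ in range(2)],0); g=im.mean(2); b=np.clip(im[:,:,2]-im[:,:,0]-15,0,None)
def cross(a,lo,hi,up):
    i0=np.arange(lo,hi); a=a[lo:hi]; t=(np.percentile(a,10)+np.percentile(a,90))/2
    s=a-t if up else t-a
    for i in range(len(s)-1):
        if s[i]<0<=s[i+1]: return lo+i+s[i]/(s[i]-s[i+1])
    return np.nan
def line(P):
    P=P[~np.isnan(P).any(1)]; vx,vy,x,y=cv2.fitLine(P.astype(np.float32),cv2.DIST_HUBER,0,.01,.01).ravel()
    d=(P-[x,y])@[-vy,vx]; return np.array([vx,vy]),np.array([x,y]),d.std()
deg=lambda v:np.degrees(np.arctan(v[1]/v[0]))
L=[];Rr=[]
for r in range(239,253):
    c=int(np.interp(r,[238,265],[413,408]));
    L.append((cross(g[r],c-14,c+1,True),r)); 
    x=cross(g[r][::-1],640-c-16,640-c,True); Rr.append((639-x,r))
for n,p in(("tongueL",L),("tongueR",Rr)):
    v,o,s=line(ray("top",p,22)[:,:2]); print(n,deg(v),o,s)
F=[(c,cross(g[:,c],222,236,True)) for c in range(409,425)]
v,o,s=line(ray("top",F,29)[:,:2]); print("platefront yaw",deg([v[1],-v[0]]),o,v,s)
RL=[];RR=[]
for r in range(213,230):
    cl=np.interp(r,[212,231],[406,401]); w=b[r,int(cl)-6:int(cl)+7]; RL.append(((np.arange(int(cl)-6,int(cl)+7)*w).sum()/w.sum(),r))
    cr=np.interp(r,[212,236],[434,429]); w=b[r,int(cr)-5:int(cr)+7]; RR.append(((np.arange(int(cr)-5,int(cr)+7)*w).sum()/w.sum(),r))
for n,p in(("railL",RL),("railR",RR)):
    v,o,s=line(ray("top",p,32)[:,:2]); print(n,deg(v),o,s)
# bridge outline
m=((b>25)&(np.indices(b.shape)[0]<212)&(np.indices(b.shape)[0]>185)); m[:,:400]=0;m[:,445:]=0
print("lip blob",); y,x=np.nonzero((b>25)&(np.indices(b.shape)[0]>255)&(np.indices(b.shape)[0]<275)); w=b[y,x]
k=(x>395)&(x<420); print(ray("top",[((x*w)[k].sum()/w[k].sum(),(y*w)[k].sum()/w[k].sum())],25))
A=np.array([(38,-38),(-53,0),(-38,38),(-38,-38)],float)
f=lambda p:(np.array(p,float)+.5)/7-.5+[340,165]
B=ray("scene",f([(157,312),(207,478),(111,488),(260,416)]),34)[:,:2]
a=A-A.mean(0);q=B-B.mean(0);H=a.T@q;th=np.arctan2(H[0,1]-H[1,0],H[0,0]+H[1,1]);M=np.array([[np.cos(th),-np.sin(th)],[np.sin(th),np.cos(th)]])
print("stand scene",np.degrees(th),B.mean(0)-M@A.mean(0))
```

```text
tongueL -13.097211 [ 417.5 -345.8] 0.15758308407967567
tongueR -12.59002 [ 418.4 -384.4] 0.27300129789140914
platefront yaw -12.384694 [ 468.8 -376.9] [0.2 1. ] 0.44083143152793125
railL -13.901819 [ 481.7 -342. ] 0.39007474016459065
railR -12.907126 [ 484.5 -418.3] 0.24482836719463225
lip blob
[[ 363.9 -352.4   25. ]]
stand scene 5.935156618086986 [ 454.2 -205.1]
```

Two-view agreement: the holder is at about (464,-376) with yaw -13°, and the plate origin is about 50 mm along the holder's x. The stand is at about (454,-204) with yaw 5.9°. Next is a helper that turns targets into tool deltas.

```bash
cat >> h.py <<'E'
def H(x,y=0):
    a=np.radians(-13); return np.array([463.9+x*np.cos(a)-y*np.sin(a),-376.1+x*np.sin(a)+y*np.cos(a)])
def go(xy,z,yaw):
    """delta in present tool frame; tool y at yaw+90 (mod 180)"""
    from rig import ctrl
    np.set_printoptions(precision=2,suppress=True)
    s=ctrl.sense(); q=s["ee_rot"]; M=R.from_quat([q[1],q[2],q[3],q[0]])
    a=np.radians(yaw); y=np.array([-np.sin(a),np.cos(a),0]); x=np.array([0,0,-1.])
    if y@M.as_matrix()[:,1]<0: y=-y
    T=R.from_matrix(np.c_[x,y,np.cross(x,y)])
    print("t",s["time_s"],"pos",s["eef_pos"],"F",s["force"],"w",s["grip_width"],"\naxes y,z",M.as_matrix()[:,1],M.as_matrix()[:,2])
    print("delta",M.inv().apply(np.r_[xy,z]-s["eef_pos"]),"turn",(M.inv()*T).as_rotvec(degrees=True),"j",s["joints"])
E
python3 -c "
from h import *
go(H(25),60,-13)"
```

```text
t 0.2 pos [ 207.22 -482.22  230.96] F [-0.93  0.43 -0.45] w 1.000787695630962 
axes y,z [ 0.39 -0.92 -0.  ] [-0.92 -0.39 -0.  ]
delta [ 171.     18.73 -297.85] turn [36.25  0.    0.04] j [-1.39  0.31  1.5   0.    1.33 -0.22]
```

Request:
carry_out(
  deltas=[
    [1, 20, 4, -60, 9, 0, 0],
    [1, 40, 8, -120, 18, 0, 0],
    [1, 60, 12, -180, 27, 0, 0],
    [1, 80, 15, -240, 36.25, 0, 0],
    [1, 100, 18.7, -297.8, 36.25, 0, 0],
  ],
  newtons=40,
)

```text
time_s: 0.82
eef_pos: [488.0, -381.8, 131.3]
ee_rot: [0.081, -0.702, 0.081, 0.703]
force: [-0.2, -0.6, 1.2]
grip_width: -0.003
```

```bash
python3 -c "
from h import *
go(H(25),45,-13)"
```

```text
t 0.825 pos [ 488.   -381.78  131.29] F [-0.17 -0.56  1.23] w -0.0031847509984248372 
axes y,z [-0.23 -0.97  0.  ] [-0.97  0.23  0.  ]
delta [86.29 -0.12 -0.24] turn [-0.1   0.   -0.01] j [-0.85  0.61  1.32 -0.    1.21  0.95]
```

Request:
carry_out(
  deltas=[
    [1, 25, 0, 0, 0, 0, 0],
    [1, 50, 0, 0, 0, 0, 0],
    [1, 75, 0, 0, 0, 0, 0],
    [1, 88, 0, -0.3, 0, 0, 0],
    [1, 88, 0, -0.3, 0, 0, 0],
  ],
)

```text
time_s: 1.45
eef_pos: [486.3, -382.6, 43.5]
ee_rot: [0.08, -0.702, 0.08, 0.703]
force: [-1.0, -1.7, 0.3]
grip_width: -0.0
```

Run:
```python
from h import *
from rig import ctrl
s=viewer.capture("scene")[:,:,::-1]; print(ctrl.sense()["eef_pos"],ctrl.sense()["force"])
a=crop(np.ascontiguousarray(s),350,140,450,240,6)
cv2.imwrite("pics/p1.png",a)
```

```text
[ 486.7139803  -382.9762416    44.42010775] [-0.07590876  1.13569264  0.8531134 ]
```

View pics/p1.png

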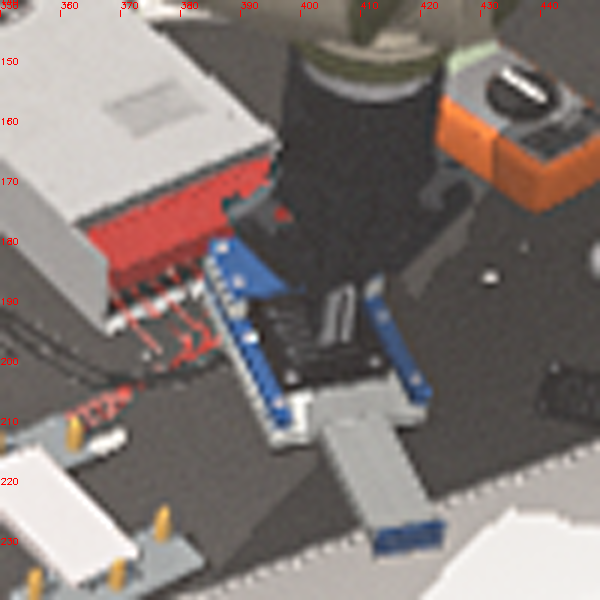

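The fingertips, at about (406,192), hang centred between the rails over the exposed part of the plate. Now descending gently.

Request:
carry_out(
  deltas=[
    [1, 4, 0, 0, 0, 0, 0],
    [1, 8, 0, 0, 0, 0, 0],
    [1, 11, 0, 0, 0, 0, 0],
    [1, 12, 0, 0, 0, 0, 0],
    [1, 12, 0, 0, 0, 0, 0],
  ],
)

```text
time_s: 2.12
eef_pos: [486.6, -382.8, 32.0]
ee_rot: [0.08, -0.703, 0.08, 0.703]
force: [0.9, 0.1, -0.0]
grip_width: -0.003
```

Request:
carry_out(
  deltas=[
    [1, 0.5, 0, 0, 0, 0, 0],
    [1, 1, 0, 0, 0, 0, 0],
    [1, 1.5, 0, 0, 0, 0, 0],
    [1, 1.5, 0, 0, 0, 0, 0],
    [1, 1.5, 0, 0, 0, 0, 0],
  ],
)

```text
time_s: 2.75
eef_pos: [486.6, -382.8, 30.5]
ee_rot: [-0.08, 0.703, -0.08, -0.703]
force: [-0.5, 0.4, 0.0]
grip_width: 0.002
```

Request:
carry_out(
  deltas=[
    [1, 0.3, 0, 0, 0, 0, 0],
    [1, 0.6, 0, 0, 0, 0, 0],
    [1, 0.9, 0, 0, 0, 0, 0],
    [1, 1, 0, 0, 0, 0, 0],
    [1, 1, 0, 0, 0, 0, 0],
  ],
)

```text
time_s: 3.38
eef_pos: [486.6, -382.8, 29.5]
ee_rot: [-0.08, 0.703, -0.08, -0.703]
force: [0.8, -0.1, 0.0]
grip_width: 0.002
```

Request:
carry_out(
  deltas=[
    [1, 0.1, 0, 0, 0, 0, 0],
    [1, 0.2, 0, 0, 0, 0, 0],
    [1, 0.4, 0, 0, 0, 0, 0],
    [1, 0.5, 0, 0, 0, 0, 0],
    [1, 0.5, 0, 0, 0, 0, 0],
  ],
)

```text
time_s: 4.0
eef_pos: [486.6, -382.7, 29.1]
ee_rot: [-0.08, 0.703, -0.08, -0.703]
force: [-1.3, 0.2, 1.5]
grip_width: -0.0
```

Contact is close. I'll continue in half-millimetre steps.

Request:
carry_out(
  deltas=[
    [1, 0.1, 0, 0, 0, 0, 0],
    [1, 0.2, 0, 0, 0, 0, 0],
    [1, 0.4, 0, 0, 0, 0, 0],
    [1, 0.5, 0, 0, 0, 0, 0],
    [1, 0.5, 0, 0, 0, 0, 0],
  ],
)

```text
time_s: 4.62
eef_pos: [486.6, -382.8, 29.1]
ee_rot: [-0.08, 0.703, -0.08, -0.703]
force: [-2.3, 2.4, 6.4]
grip_width: -0.001
```

Request:
carry_out(
  deltas=[
    [1, 0.3, 0, 0, 0, 0, 0],
    [1, 0.6, 0, 0, 0, 0, 0],
    [1, 0.8, 0, 0, 0, 0, 0],
    [1, 1, 0, 0, 0, 0, 0],
    [1, 1, 0, 0, 0, 0, 0],
  ],
)

```text
time_s: 5.25
eef_pos: [486.7, -382.9, 29.0]
ee_rot: [-0.08, 0.703, -0.08, -0.702]
force: [-4.8, 4.9, 14.1]
grip_width: -0.001
```

Request:
carry_out(
  deltas=[
    [1, 0.3, 0, 0, 0, 0, 0],
    [1, 0.6, 0, 0, 0, 0, 0],
    [1, 0.6, 0, 2, 0, 0, 0],
    [1, 0.6, 0, 5, 0, 0, 0],
    [1, 0.6, 0, 8, 0, 0, 0],
  ],
)

```text
time_s: 5.88
eef_pos: [480.8, -382.5, 29.0]
ee_rot: [-0.079, 0.705, -0.082, -0.7]
force: [6.3, -1.3, 10.6]
grip_width: 0.001
```

Request:
carry_out(
  deltas=[
    [1, 0.5, 0, 0, 0, 0, 0],
    [1, 0.8, 0, 0, 0, 0, 0],
    [1, 0.8, 0, 2, 0, 0, 0],
    [1, 0.8, 0, 5, 0, 0, 0],
    [1, 0.8, 0, 8, 0, 0, 0],
  ],
)

```text
time_s: 6.5
eef_pos: [473.5, -381.2, 29.0]
ee_rot: [-0.078, 0.705, -0.082, -0.7]
force: [6.6, -1.5, 14.0]
grip_width: 0.002
```

```bash
cat >> h.py <<'E'
def front():
    """holder-x of plate front edge & side offset from the top view (plate dark on white tongue), mean over tongue"""
    im=viewer.capture("top").astype(float).mean(2)
    out=[]
    for y in (-10,-5,5,10):
        xs=np.arange(-98,45,.5); P=np.array([np.r_[H(x,y),29] for x in xs]); uv=proj("top",P).astype(np.float32)
        v=cv2.remap(im.astype(np.float32),uv[:,0],uv[:,1],cv2.INTER_LINEAR).ravel()
        i=np.nonzero(v<130)[0]; out.append(xs[i[0]] if len(i) else np.nan)
    return out
E
python3 -c "
from h import *
print(front()); go(H(10),29,-13)"
```

```text
[np.float64(-64.5), np.float64(-67.0), np.float64(-81.0), np.float64(-87.5)]
t 6.55 pos [ 473.26 -381.18   29.04] F [ 5.58 -1.61 14.77] w -0.003694562390824208 
axes y,z [-0.23 -0.97  0.  ] [-0.97  0.23 -0.01]
delta [ 0.02 -2.85  0.26] turn [-0.02 -0.47 -0.27] j [-0.87  0.7   1.45  0.    0.98  0.93]
```

```bash
cat >> h.py <<'E'
def front(n="scene",z=29):
    im=viewer.capture(n).astype(np.float32).mean(2); out=[]
    for y in (-14,-7,0,7,14):
        xs=np.arange(-94,45,.5); uv=proj(n,np.array([np.r_[H(x,y),z] for x in xs])).astype(np.float32)
        v=cv2.remap(im,uv[:,0],uv[:,1],cv2.INTER_LINEAR).ravel(); b=np.convolve(v,[1]*6+[-1]*6,'same'); out.append((xs[10+np.argmin(b[10:-10])],xs[10+np.argmax(b[10:-10])]))
    return out
E
python3 -c "
from h import *
print(front())
cv2.imwrite('pics/p2.png',crop(np.ascontiguousarray(viewer.capture('scene')[:,:,::-1]),370,170,440,240,8))"
```

```text
[(np.float64(-15.0), np.float64(6.0)), (np.float64(-16.5), np.float64(0.5)), (np.float64(-15.5), np.float64(-1.5)), (np.float64(-14.5), np.float64(33.0)), (np.float64(-16.5), np.float64(6.0))]
```

View pics/p2.png

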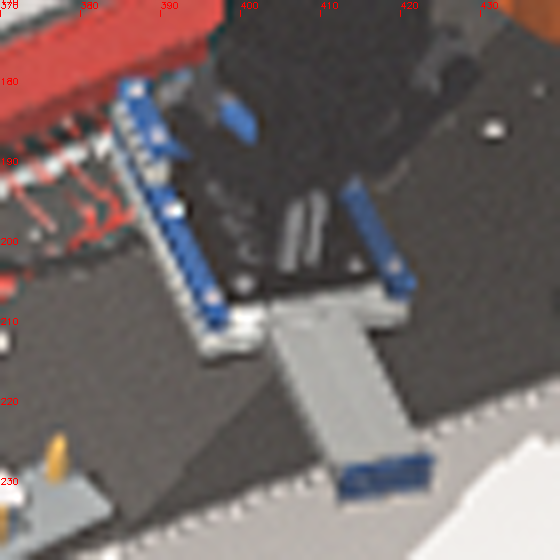

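The plate's front edge has come forward to about (405,208), so it is being carried along. I'll keep drawing.

Request:
carry_out(
  deltas=[
    [1, 0.2, 0, 4, 0, 0, 0],
    [1, 0.3, 0, 8, 0, 0, 0],
    [1, 0.3, -0.5, 12, 0, 0, 0],
    [1, 0.3, -0.5, 16, 0, 0, 0],
    [1, 0.3, -0.5, 20, 0, 0, 0],
  ],
)

```text
time_s: 7.28
eef_pos: [453.9, -376.5, 29.0]
ee_rot: [-0.078, 0.705, -0.082, -0.7]
force: [4.3, -1.4, 17.1]
grip_width: 0.002
```

```bash
python3 -c "
from h import *
print(front()); go(H(0),29,-13)"
```

```text
[(np.float64(-33.0), np.float64(-13.0)), (np.float64(-36.0), np.float64(-21.0)), (np.float64(-35.0), np.float64(-20.0)), (np.float64(-36.0), np.float64(-19.0)), (np.float64(-35.0), np.float64(-16.5))]
t 7.325 pos [ 453.59 -376.43   29.02] F [ 2.46 -1.24 17.76] w -0.002606340799033819 
axes y,z [-0.23 -0.97  0.01] [-0.97  0.23 -0.01]
delta [ 0.09 -2.64 -9.97] turn [-0.01 -0.45 -0.3 ] j [-0.89  0.67  1.51  0.    0.95  0.91]
```

Request:
carry_out(
  deltas=[
    [1, 0, 0, 5, 0, 0, 0],
    [1, 0, 0, 10, 0, 0, 0],
    [1, 0, 0, 15, 0, 0, 0],
    [1, 0, 0, 20, 0, 0, 0],
    [1, 0, 0, 25, 0, 0, 0],
  ],
)

```text
time_s: 7.95
eef_pos: [429.6, -371.1, 29.0]
ee_rot: [-0.078, 0.705, -0.082, -0.7]
force: [4.7, -1.1, 18.4]
grip_width: 0.001
```

```bash
python3 -c "
from h import *
print(front()); go(H(-35),29,-13)"
```

```text
[(np.float64(-58.5), np.float64(33.5)), (np.float64(-61.5), np.float64(34.0)), (np.float64(-60.5), np.float64(-46.0)), (np.float64(-59.5), np.float64(-13.5)), (np.float64(-61.0), np.float64(-39.5))]
t 8.0 pos [ 429.12 -370.94   28.98] F [ 2.7  -0.75 19.17] w 0.0008697878904402216 
axes y,z [-0.23 -0.97  0.01] [-0.97  0.23 -0.01]
delta [-0.03 -2.8  -0.05] turn [-0.02 -0.45 -0.32] j [-0.92  0.63  1.59  0.    0.91  0.88]
```

Request:
carry_out(
  deltas=[
    [1, -0.1, 0, 5, 0, 0, 0],
    [1, -0.1, 0, 10, 0, 0, 0],
    [1, -0.1, 0, 15, 0, 0, 0],
    [1, -0.2, 0, 20, 0, 0, 0],
    [1, -0.2, 0, 25, 0, 0, 0],
  ],
)

```text
time_s: 8.62
eef_pos: [405.1, -365.5, 29.0]
ee_rot: [-0.078, 0.705, -0.082, -0.7]
force: [4.1, -1.4, 18.2]
grip_width: -0.002
```

```bash
python3 -c "
from h import *
print(front()); go(H(-60),29,-13)"
```

```text
[(np.float64(-37.0), np.float64(9.5)), (np.float64(28.5), np.float64(10.0)), (np.float64(-86.0), np.float64(11.5)), (np.float64(-85.0), np.float64(39.5)), (np.float64(-86.5), np.float64(29.0))]
t 8.675 pos [ 404.66 -365.37   28.98] F [ 2.57 -0.82 18.92] w 0.002667113333882995 
axes y,z [-0.23 -0.97  0.01] [-0.97  0.23 -0.01]
delta [-0.04 -2.87 -0.14] turn [-0.02 -0.43 -0.32] j [-0.95  0.59  1.66  0.    0.88  0.85]
```

Request:
carry_out(
  deltas=[
    [1, 0, 0, 4, 0, 0, 0],
    [1, 0, 0, 7, 0, 0, 0],
    [1, 0, 0, 10, 0, 0, 0],
    [1, 0, 0, 12, 0, 0, 0],
    [1, 0, 0, 14, 0, 0, 0],
  ],
)

```text
time_s: 9.3
eef_pos: [391.6, -362.5, 29.0]
ee_rot: [-0.078, 0.705, -0.083, -0.7]
force: [5.3, -1.2, 19.1]
grip_width: 0.001
```

Request:
carry_out(
  deltas=[
    [1, 0, 0, 0.6, 0, 0, 0],
    [1, 0, 0, 1.2, 0, 0, 0],
    [1, 0, 0, 1.8, 0, 0, 0],
    [1, 0, 0, 2.4, 0, 0, 0],
    [1, 0, 0, 3, 0, 0, 0],
  ],
)

```text
time_s: 9.93
eef_pos: [388.7, -361.9, 29.0]
ee_rot: [-0.078, 0.705, -0.083, -0.7]
force: [4.0, -0.8, 19.6]
grip_width: -0.002
```

Request:
carry_out(
  deltas=[
    [1, 0, 0, 0.6, 0, 0, 0],
    [1, 0, 0, 1.2, 0, 0, 0],
    [1, 0, 0, 1.8, 0, 0, 0],
    [1, 0, 0, 2.4, 0, 0, 0],
    [1, 0, 0, 3, 0, 0, 0],
  ],
)

```text
time_s: 10.55
eef_pos: [385.8, -361.2, 29.0]
ee_rot: [-0.078, 0.705, -0.083, -0.7]
force: [5.6, -1.9, 19.1]
grip_width: 0.001
```

Request:
carry_out(
  deltas=[
    [1, 0, 0, 0.4, 0, 0, 0],
    [1, 0, 0, 0.8, 0, 0, 0],
    [1, 0, 0, 1.2, 0, 0, 0],
    [1, 0, 0, 1.6, 0, 0, 0],
    [1, 0, 0, 2, 0, 0, 0],
  ],
)

```text
time_s: 11.18
eef_pos: [383.8, -360.8, 29.0]
ee_rot: [-0.078, 0.705, -0.083, -0.7]
force: [4.5, -1.3, 18.8]
grip_width: -0.002
```

Request:
carry_out(
  deltas=[
    [1, 0, 0, 0.4, 0, 0, 0],
    [1, 0, 0, 0.8, 0, 0, 0],
    [1, 0, 0, 1.2, 0, 0, 0],
    [1, 0, 0, 1.6, 0, 0, 0],
    [1, 0, 0, 2, 0, 0, 0],
  ],
)

```text
time_s: 11.8
eef_pos: [382.8, -360.6, 29.0]
ee_rot: [-0.077, 0.706, -0.083, -0.699]
force: [11.5, -2.0, 15.6]
grip_width: 0.003
```

The drag force jumped while the motion stalled, which means the plate is on the front stop. I'll lift off and look.

Request:
carry_out(
  deltas=[
    [1, -2, 0, -0.5, 0, 0, 0],
    [1, -6, 0, -0.5, 0, 0, 0],
    [1, -25, 0, -0.5, 0, 0, 0],
    [-1, -60, 0, -20, 0, 0, 0],
    [-1, -80, 0, -60, 0, 0, 0],
  ],
)

```text
time_s: 12.42
eef_pos: [438.0, -371.4, 107.5]
ee_rot: [-0.08, 0.703, -0.081, -0.703]
force: [0.5, 0.1, 0.2]
grip_width: 0.423
```

Request:
carry_out(
  deltas=[
    [-1, -40, 0, -50, 0, 0, 0],
    [-1, -80, 0, -100, 0, 0, 0],
    [-1, -80, 0, -150, 0, 0, 0],
    [-1, -80, 0, -150, 0, 0, 0],
    [-1, -80, 0, -150, 0, 0, 0],
  ],
)

```text
time_s: 13.05
eef_pos: [583.4, -404.5, 185.0]
ee_rot: [0.081, -0.702, 0.08, 0.703]
force: [0.1, 0.1, 1.0]
grip_width: 1.001
```

Run:
```python
from h import *
t=np.ascontiguousarray(viewer.capture("top")[:,:,::-1]);s=np.ascontiguousarray(viewer.capture("scene")[:,:,::-1])
cv2.imwrite("pics/p3.png",np.hstack([crop(t,390,200,440,275,8),crop(s,380,175,430,250,8)]))
go(H(-56),60,-13)
```

```text
t 13.15 pos [ 583.16 -404.73  186.2 ] F [-0.53 -0.5   0.18] w 0.9955693465884295 
axes y,z [-0.23 -0.97 -0.  ] [-0.97  0.23  0.  ]
delta [126.32  -0.92 178.56] turn [-0.04  0.04  0.01] j [-0.77  0.78  0.88 -0.    1.49  1.03]
```

View pics/p3.png

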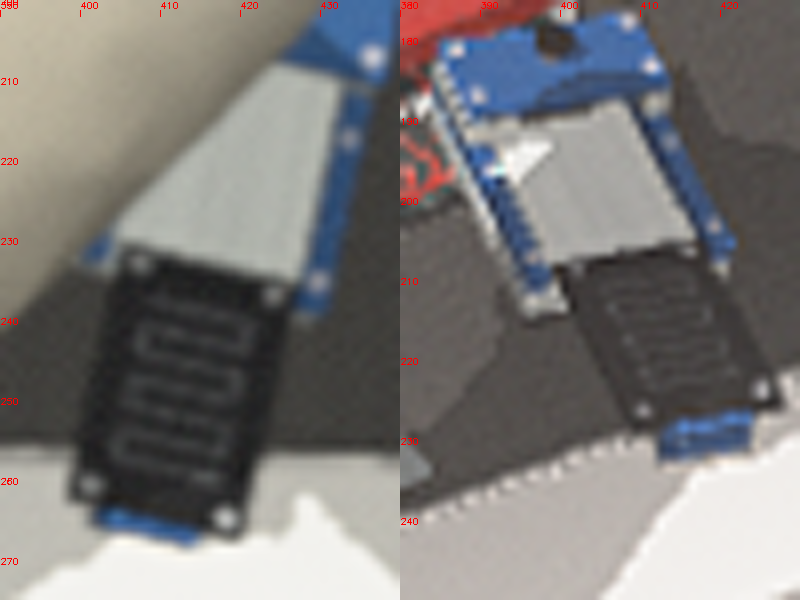

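The plate sits against the blue lip (top view corners at about (405,230), (427,235), (398,262) and (421,267)). Next I'll compute its pose.

Run:
```python
from h import *
f=lambda p,x0,y0:(np.array(p,float)+.5)/8-.5+[x0,y0]
for n,p in(("top",f([(120,243),(297,283),(67,500),(245,537)],390,200)),("scene",f([(162,273),(306,244),(240,432),(385,402)],380,175))):
    P=ray(n,p,29)[:,:2]; c=P.mean(0); d=P[0]+P[1]-P[2]-P[3]; e=P[0]+P[2]-P[1]-P[3]
    a=np.radians(-13); q=c-H(0); print(n,c,"holder",q@[np.cos(a),np.sin(a)],q@[-np.sin(a),np.cos(a)],"yaw",np.degrees(np.arctan2(d[1],d[0])),np.degrees(np.arctan2(-e[0],e[1])),"len",np.hypot(*d)/2,np.hypot(*e)/2)
```

```text
top [ 409.86529895 -365.09881139] holder -55.12452413526636 -1.435934112755539 yaw -12.027666066222144 -11.522800703091027 len 88.45576058590048 59.866939400854456
scene [ 403.2352344  -364.77517707] holder -61.65746244160093 -2.612034533093456 yaw -13.315610669244709 -10.76592852119204 len 86.91709855430778 58.004427450675976
```

```bash
python3 -c "
from h import *
go(H(-56,-1.5),80,-12.3)"
```

```text
t 13.15 pos [ 583.16 -404.73  186.2 ] F [-0.53 -0.5   0.18] w 0.9955693465884295 
axes y,z [-0.23 -0.97 -0.  ] [-0.97  0.23  0.  ]
delta [106.32   0.57 178.57] turn [-0.74  0.04  0.01] j [-0.77  0.78  0.88 -0.    1.49  1.03]
```

Request:
carry_out(
  deltas=[
    [-1, 10, 0, 45, 0, 0, 0],
    [-1, 30, 0, 90, 0, 0, 0],
    [-1, 60, 0.5, 135, -0.7, 0, 0],
    [-1, 90, 0.6, 178.6, -0.7, 0, 0],
    [-1, 106, 0.6, 178.6, -0.7, 0, 0],
  ],
)

```text
time_s: 13.78
eef_pos: [406.8, -363.8, 79.4]
ee_rot: [0.077, -0.702, 0.076, 0.704]
force: [0.8, -1.0, 1.2]
grip_width: 1.002
```

Request:
carry_out(
  deltas=[
    [-1, 0, 0, 0, 0, 0, 0],
    [-1, 15, 0, 0, 0, 0, 0],
    [-1, 30, 0, 0, 0, 0, 0],
    [-1, 40, 0, 0, 0, 0, 0],
    [-1, 40, 0, 0, 0, 0, 0],
  ],
)

```text
time_s: 14.4
eef_pos: [409.8, -364.8, 39.1]
ee_rot: [0.076, -0.703, 0.075, 0.703]
force: [0.2, -0.6, -0.4]
grip_width: 1.001
```

Run:
```python
from h import *
go(H(-56,-1.5),6,-12.3)
s=np.ascontiguousarray(viewer.capture("scene")[:,:,::-1])
cv2.imwrite("pics/p4.png",crop(s,370,165,450,245,7))
```

```text
t 14.4 pos [ 409.82 -364.8    39.07] F [ 0.19 -0.6  -0.44] w 1.001267132357898 
axes y,z [-0.21 -0.98 -0.  ] [-0.98  0.21  0.  ]
delta [33.07  0.37  0.72] turn [0.01 0.07 0.07] j [-0.94  0.59  1.63  0.    0.92  0.84]
```

View pics/p4.png

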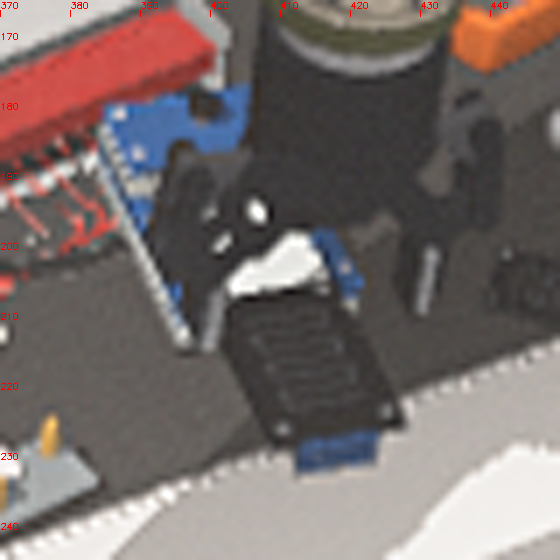

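The open fingers straddle the plate, with the left pad at about (399,210) and the right at about (430,205). I'll descend beside the tongue.

Request:
carry_out(
  deltas=[
    [-1, 8, 0.4, 0.7, 0, 0, 0],
    [-1, 16, 0.4, 0.7, 0, 0, 0],
    [-1, 24, 0.4, 0.7, 0, 0, 0],
    [-1, 33, 0.4, 0.7, 0, 0, 0],
    [-1, 33, 0.4, 0.7, 0, 0, 0],
  ],
)

```text
time_s: 15.08
eef_pos: [408.9, -365.1, 6.2]
ee_rot: [0.076, -0.703, 0.075, 0.703]
force: [-0.2, -0.7, -0.6]
grip_width: 1.0
```

Request:
carry_out(
  deltas=[
    [-0.2, 0, 0, 0, 0, 0, 0],
    [0, 0, 0, 0, 0, 0, 0],
    [0.2, 0, 0, 0, 0, 0, 0],
    [0.4, 0, 0, 0, 0, 0, 0],
    [0.5, 0, 0, 0, 0, 0, 0],
  ],
  newtons=25,
)

```text
time_s: 15.7
eef_pos: [409.4, -365.7, 7.4]
ee_rot: [-0.076, 0.703, -0.076, -0.703]
force: [-0.8, 0.8, 4.9]
grip_width: 0.695
```

Request:
carry_out(
  deltas=[
    [1, 0, 0, 0, 0, 0, 0],
    [1, 0, 0, 0, 0, 0, 0],
    [1, -3, 0, 0, 0, 0, 0],
    [1, -8, 0, 0, 0, 0, 0],
    [1, -14, 0, 0, 0, 0, 0],
  ],
  newtons=35,
)

```text
time_s: 16.32
eef_pos: [408.8, -365.1, 21.0]
ee_rot: [0.076, -0.703, 0.075, 0.703]
force: [0.3, 0.0, -2.2]
grip_width: 0.693
```

Request:
carry_out(
  deltas=[
    [1, -10, 0, 0, 0, 0, 0],
    [1, -25, 0, 0, 0, 0, 0],
    [1, -45, 0, 0, 0, 0, 0],
    [1, -60, 0, 0, 0, 0, 0],
    [1, -60, 0, 0, 0, 0, 0],
  ],
)

```text
time_s: 16.95
eef_pos: [409.5, -365.9, 82.3]
ee_rot: [-0.075, 0.704, -0.076, -0.702]
force: [-0.5, -0.8, -1.2]
grip_width: 0.693
```

Run:
```python
from h import *
go((454,-204.2),55,5.85)
s=np.ascontiguousarray(viewer.capture("scene")[:,:,::-1])
cv2.imwrite("pics/p5.png",crop(s,370,155,450,245,6))
```

```text
t 16.95 pos [ 409.53 -365.91   82.35] F [-0.46 -0.76 -1.19] w 0.6931633554540457 
axes y,z [-0.21 -0.98  0.  ] [-0.98  0.21 -0.  ]
delta [  27.08 -167.52   -8.95] turn [-18.15  -0.09  -0.11] j [-0.94  0.52  1.61 -0.    1.01  0.84]
```

View pics/p5.png

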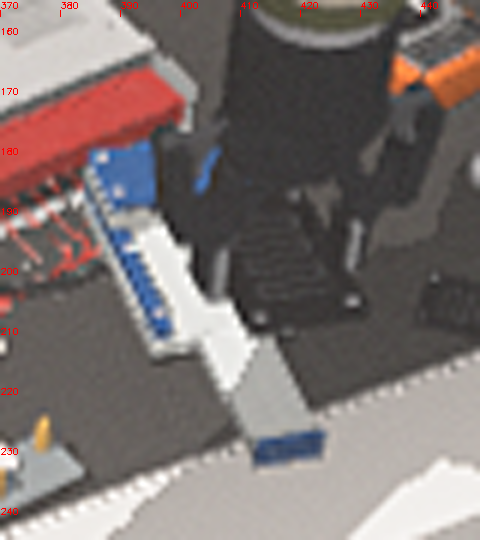

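The plate is held level and the holder is empty. I'll carry it over the stand.

Request:
carry_out(
  deltas=[
    [1, 0, -25, -1, -4, 0, 0],
    [1, 0, -65, -3, -9, 0, 0],
    [1, 0, -110, -6, -14, 0, 0],
    [1, 0, -150, -8, -18.1, 0, 0],
    [1, 0, -167.5, -9, -18.1, 0, 0],
  ],
)

```text
time_s: 17.62
eef_pos: [453.6, -200.8, 80.5]
ee_rot: [-0.037, -0.706, -0.038, 0.707]
force: [0.6, -0.8, -1.3]
grip_width: 0.687
```

Request:
carry_out(
  deltas=[
    [1, 0, 0, 0, 0, 0, 0],
    [1, 8, 0, 0, 0, 0, 0],
    [1, 18, 0, 0, 0, 0, 0],
    [1, 27, 0, 0, 0, 0, 0],
    [1, 27, 0, 0, 0, 0, 0],
  ],
)

```text
time_s: 18.25
eef_pos: [453.1, -203.7, 53.1]
ee_rot: [-0.035, -0.706, -0.036, 0.707]
force: [1.0, 0.2, -1.4]
grip_width: 0.691
```

Run:
```python
from h import *
go((454,-204.2),36,5.85)
s=np.ascontiguousarray(viewer.capture("scene")[:,:,::-1]);t=np.ascontiguousarray(viewer.capture("top")[:,:,::-1])
cv2.imwrite("pics/p6.png",np.hstack([crop(s,335,175,400,250,6),crop(t,325,195,390,270,6)]))
```

```text
t 18.25 pos [ 453.14 -203.7    53.07] F [ 1.03  0.18 -1.44] w 0.6907100840128005 
axes y,z [ 0.1  -0.99 -0.  ] [-0.99 -0.1   0.  ]
delta [17.07  0.61 -0.83] turn [-0.08  0.08  0.07] j [-0.66  0.48  1.78  0.    0.88  0.81]
```

View pics/p6.png

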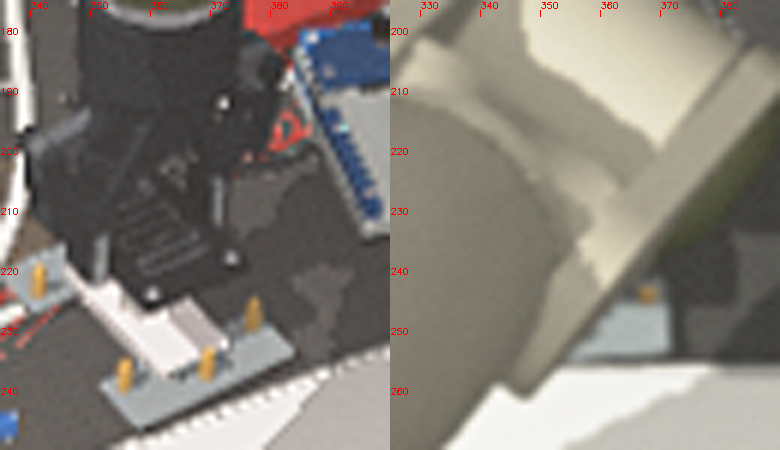

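The plate is above the pedestal and parallel with it, with the front posts visible at (354,237), (369,234) and (376,226). I'll lower to just above the post tops and compare in one image.

Request:
carry_out(
  deltas=[
    [1, 7, 0.3, -0.4, 0, 0, 0],
    [1, 14, 0.6, -0.8, 0, 0, 0],
    [1, 22, 0.6, -0.8, 0, 0, 0],
    [1, 28, 0.6, -0.8, 0, 0, 0],
    [1, 28, 0.6, -0.8, 0, 0, 0],
  ],
)

```text
time_s: 18.98
eef_pos: [454.3, -204.0, 25.5]
ee_rot: [-0.036, -0.706, -0.036, 0.706]
force: [0.7, 1.0, -2.2]
grip_width: 0.688
```

Run:
```python
from h import *
go((454,-204.2),8,5.85)
s=np.ascontiguousarray(viewer.capture("scene")[:,:,::-1])
cv2.imwrite("pics/p7.png",crop(s,335,195,390,245,12))
a=np.radians(5.87); M=np.array([[np.cos(a),-np.sin(a)],[np.sin(a),np.cos(a)]])
for z in(46,):
  P=np.array([(45,-30),(-45,30),(-45,-30)])@M.T+[454,-204.2]; print((proj("scene",np.c_[P,[z]*3])-[335,195]+.5)*12)
P=np.array([(-53,0),(-38,38),(-38,-38)])@M.T+[454,-204.2]; print("posts",(proj("scene",np.c_[P,[34]*3])-[335,195]+.5)*12)
```

```text
t 18.975 pos [ 454.28 -204.01   25.51] F [ 0.75  1.04 -2.2 ] w 0.6875717486340887 
axes y,z [ 0.1  -0.99 -0.  ] [-0.99 -0.1   0.  ]
delta [17.51  0.17  0.29] turn [-0.05  0.04  0.04] j [-0.66  0.53  1.8   0.    0.82  0.81]
[[287.11 139.09]
 [293.98 450.15]
 [497.87 354.46]]
posts [[413.16 456.67]
 [247.96 479.74]
 [504.34 359.27]]
```

View pics/p7.png

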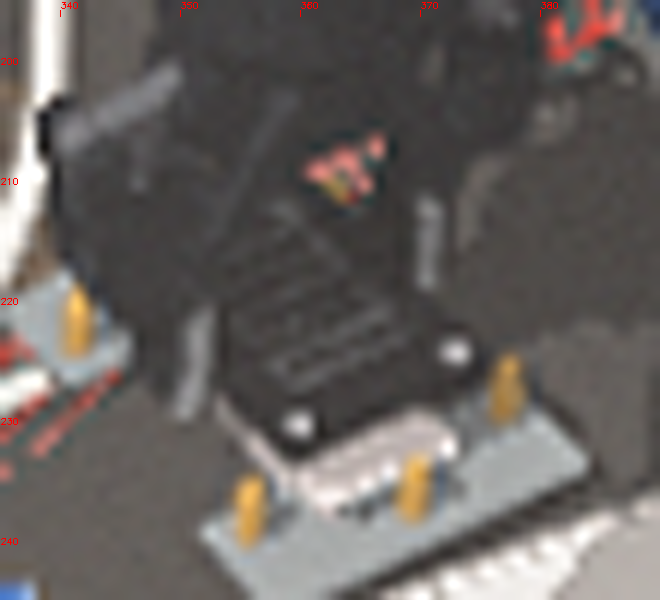

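Run:
```python
from h import *
np.set_printoptions(precision=2,suppress=True)
im=np.mean([viewer.capture("scene").astype(float) for _ in range(2)],0); g=im.mean(2)
a=np.radians(5.87); M=np.array([[np.cos(a),-np.sin(a)],[np.sin(a),np.cos(a)]]); O=np.array([454,-204.2])
c=[]
for u,v in((359.6,229.9),(372.6,223.9)):
    x,y=np.meshgrid(np.arange(int(u)-3,int(u)+5),np.arange(int(v)-3,int(v)+4)); w=np.clip(g[y,x]-130,0,None)
    w[(np.hypot(x-u,y-v)>2.3)]=0; c.append(((x*w).sum()/w.sum(),(y*w).sum()/w.sum()))
for z in(47,49):
    P=(ray("scene",c,z)[:,:2]-O)@M; print("screws",z,P,"mid",P.mean(0))
P=(ray("scene",(np.array([(415,457),(252,477),(508,356)])+.5)/12-.5+[335,195],34)[:,:2]-O)@M; print("posts",P)
# screws while in holder at the stop, from p3 top & scene (holder frame, plate at -56,-1.5)
b=np.radians(-12.3);N=np.array([[np.cos(b),-np.sin(b)],[np.sin(b),np.cos(b)]])
f=lambda p,x0,y0:(np.array(p,float)+.5)/8-.5+[x0,y0]
for n,p in(("top",f([(90,487),(227,517)],390,200)),("scene",f([(243,410),(362,389)],380,175))):
    print(n,(ray(n,p,29)[:,:2]-H(-56,-1.5))@N)
```

```text
screws 47 [[-39.81  24.35]
 [-40.24 -21.64]] mid [-40.03   1.36]
screws 49 [[-41.35  25.52]
 [-41.78 -20.39]] mid [-41.57   2.57]
posts [[-53.53  -0.32]
 [-37.97  36.66]
 [-37.77 -39.42]]
top [[-38.08  23.14]
 [-37.45 -22.87]]
scene [[-39.47  23.29]
 [-40.   -23.13]]
```

In the scene image the plate sits about +2 mm in y and -1.5 mm in x relative to the posts. I'll apply roughly two-thirds of that correction (inside the 4 mm play) and lower.

Request:
carry_out(
  deltas=[
    [1, 0, 1.6, -0.9, 0, 0, 0],
    [1, 3, 1.6, -0.9, 0, 0, 0],
    [1, 7, 1.6, -0.9, 0, 0, 0],
    [1, 11, 1.6, -0.9, 0, 0, 0],
    [1, 13, 1.6, -0.9, 0, 0, 0],
  ],
)

```text
time_s: 19.75
eef_pos: [455.4, -205.6, 12.6]
ee_rot: [-0.036, -0.706, -0.036, 0.706]
force: [-0.8, -0.0, -1.8]
grip_width: 0.691
```

Request:
carry_out(
  deltas=[
    [1, 0.6, 0, 0, 0, 0, 0],
    [1, 1.2, 0, 0, 0, 0, 0],
    [1, 1.8, 0, 0, 0, 0, 0],
    [1, 2.4, 0, 0, 0, 0, 0],
    [1, 3, 0, 0, 0, 0, 0],
  ],
)

```text
time_s: 20.38
eef_pos: [455.6, -205.7, 10.0]
ee_rot: [-0.036, -0.706, -0.036, 0.706]
force: [0.0, -0.5, -1.7]
grip_width: 0.694
```

Request:
carry_out(
  deltas=[
    [1, 0.3, 0, 0, 0, 0, 0],
    [1, 0.6, 0, 0, 0, 0, 0],
    [1, 0.9, 0, 0, 0, 0, 0],
    [1, 1, 0, 0, 0, 0, 0],
    [1, 1, 0, 0, 0, 0, 0],
  ],
)

```text
time_s: 21.0
eef_pos: [455.6, -205.7, 9.0]
ee_rot: [-0.036, -0.706, -0.036, 0.706]
force: [-0.4, -0.1, -2.1]
grip_width: 0.689
```

Request:
carry_out(
  deltas=[
    [1, 0.3, 0, 0, 0, 0, 0],
    [1, 0.6, 0, 0, 0, 0, 0],
    [1, 0.9, 0, 0, 0, 0, 0],
    [1, 1, 0, 0, 0, 0, 0],
    [1, 1, 0, 0, 0, 0, 0],
  ],
)

```text
time_s: 21.62
eef_pos: [455.6, -205.7, 8.0]
ee_rot: [-0.036, -0.706, -0.036, 0.706]
force: [-0.4, -0.8, -2.2]
grip_width: 0.693
```

Request:
carry_out(
  deltas=[
    [1, 0.1, 0, 0, 0, 0, 0],
    [1, 0.2, 0, 0, 0, 0, 0],
    [1, 0.4, 0, 0, 0, 0, 0],
    [1, 0.5, 0, 0, 0, 0, 0],
    [1, 0.5, 0, 0, 0, 0, 0],
  ],
)

```text
time_s: 22.25
eef_pos: [455.6, -205.7, 7.6]
ee_rot: [-0.036, -0.706, -0.036, 0.706]
force: [-0.9, 0.2, -1.5]
grip_width: 0.691
```

Request:
carry_out(
  deltas=[
    [1, 0.1, 0, 0, 0, 0, 0],
    [1, 0.2, 0, 0, 0, 0, 0],
    [1, 0.4, 0, 0, 0, 0, 0],
    [1, 0.5, 0, 0, 0, 0, 0],
    [1, 0.5, 0, 0, 0, 0, 0],
  ],
)

```text
time_s: 22.88
eef_pos: [455.6, -205.7, 7.5]
ee_rot: [0.036, 0.706, 0.036, -0.706]
force: [-3.7, 2.1, 7.4]
grip_width: 0.693
```

Request:
carry_out(
  deltas=[
    [1, 0.1, 0, 0, 0, 0, 0],
    [1, 0.2, 0, 0, 0, 0, 0],
    [1, 0.3, 0, 0, 0, 0, 0],
    [1, 0.3, 0, 0, 0, 0, 0],
    [1, 0.3, 0, 0, 0, 0, 0],
  ],
)

```text
time_s: 23.5
eef_pos: [455.6, -205.7, 7.5]
ee_rot: [0.036, 0.706, 0.036, -0.706]
force: [-4.0, 1.8, 11.6]
grip_width: 0.694
```

The plate is seated on the pedestal at z = 7.5 mm, the same TCP height as at the grasp. I'll unload a little and release slowly.

Request:
carry_out(
  deltas=[
    [1, -0.4, 0, 0, 0, 0, 0],
    [-0.36, -0.4, 0, 0, 0, 0, 0],
    [-0.4, -0.4, 0, 0, 0, 0, 0],
    [-0.45, -0.4, 0, 0, 0, 0, 0],
    [-0.55, -0.4, 0, 0, 0, 0, 0],
  ],
  newtons=20,
)

```text
time_s: 24.12
eef_pos: [455.6, -205.8, 7.0]
ee_rot: [0.036, 0.706, 0.036, -0.706]
force: [-0.0, -0.8, -0.3]
grip_width: 0.776
```

Request:
carry_out(
  deltas=[
    [-0.7, 0, 0, 0, 0, 0, 0],
    [-0.9, 0, 0, 0, 0, 0, 0],
    [-1, 0, 0, 0, 0, 0, 0],
    [-1, 0, 0, 0, 0, 0, 0],
    [-1, 0, 0, 0, 0, 0, 0],
  ],
)

```text
time_s: 24.75
eef_pos: [455.6, -205.7, 7.1]
ee_rot: [0.036, 0.706, 0.036, -0.706]
force: [-0.2, 0.6, -0.6]
grip_width: 0.998
```

Request:
carry_out(
  deltas=[
    [-1, -8, 0, 0, 0, 0, 0],
    [-1, -20, 0, 0, 0, 0, 0],
    [-1, -40, 0, 0, 0, 0, 0],
    [-1, -75, 0, 0, 0, 0, 0],
    [-1, -120, 0, 0, 0, 0, 0],
  ],
)

```text
time_s: 25.38
eef_pos: [455.2, -205.5, 128.7]
ee_rot: [-0.036, -0.706, -0.036, 0.706]
force: [0.5, -0.6, -0.1]
grip_width: 1.004
```

```bash
python3 -c "
from h import *
go((340,-430),220,-13)"
```

```text
t 25.375 pos [ 455.22 -205.47  128.7 ] F [ 0.51 -0.62 -0.11] w 1.0044959375427365 
axes y,z [ 0.1  -0.99 -0.  ] [-0.99 -0.1   0.  ]
delta [-91.33 211.7  137.36] turn [18.8   0.03  0.02] j [-0.66  0.37  1.71 -0.    1.06  0.81]
```

Request:
carry_out(
  deltas=[
    [-1, -20, 40, 0, 0, 0, 0],
    [-1, -40, 85, 30, 0, 0, 0],
    [-1, -60, 130, 65, 0, 0, 0],
    [-1, -80, 175, 100, 0, 0, 0],
    [-1, -91, 212, 137, 0, 0, 0],
  ],
)

```text
time_s: 26.0
eef_pos: [339.5, -432.1, 220.2]
ee_rot: [0.037, 0.707, 0.035, -0.706]
force: [0.4, -0.1, -0.9]
grip_width: 1.002
```

Run:
```python
from h import *
from rig import ctrl
s=np.ascontiguousarray(viewer.capture("scene")[:,:,::-1]);t=np.ascontiguousarray(viewer.capture("top")[:,:,::-1])
cv2.imwrite("pics/p8.png",np.hstack([crop(s,335,185,395,250,6),crop(t,325,200,385,265,6)]))
print(ctrl.sense()["force"],ctrl.sense()["eef_pos"])
```

```text
[ 0.27167328  0.02422707 -0.57022393] [ 337.90631173 -433.98013592  220.05036414]
```

View pics/p8.png

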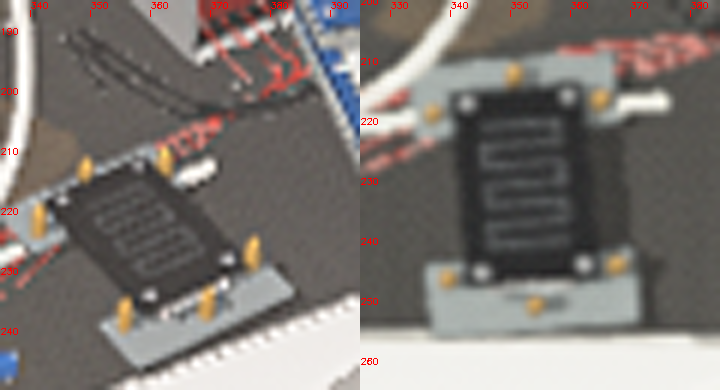

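Both views show the plate flat between all six posts with clearance all round, and the robot is clear. Handing in.

```bash
python3 -c "
from rig import order; print(order.finish_job())"
```

```text
the job is handed in; nothing more can be done
None
```

I drew the plate to the front stop, picked it up and laid it on the stand's pedestal between the posts. I handed the job in at about 26 s; no verdict was reported.

- **Drawing:** I pressed at about 14–20 N, apart from a dip to about 11 N just as the pull began, and the plate still followed. I pulled about 105 mm until the drag force rose and the motion stalled. The camera then showed the plate against the blue lip.
- **Picking and laying down:** I gripped it by its two long sides at 25–35 N and carried it over. It met the pedestal at the TCP height where it was gripped (7.5 mm), pressing with about 12 N at most, and I released it slowly.
- **Last checks:** both views show the plate same face up and flat, clear of all six brass posts, with the robot away from everything. I saw nothing else disturbed in the cropped views around the work, but I took no full-bench picture at the end.
- **Disagreements:** the two cameras differed by up to about 6 mm along the holder. Over the stand, the scene image put the plate about 2 mm off from the robot's own reading. I corrected about two-thirds of that, which stays within the 4 mm of play.

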